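# Draw the blue relay module out from behind its spring flap

## Task

Push down the yellow spring flap behind the blue relay module and, holding it open with your fingers, reach in behind the module and slide it forward, out from under the roof, into the pick-up pan at the front of its own lane. Leave it lying flat in the pan with the flap sprung shut again, and leave the orange module and its flap alone.

Things in the scene. Friction and masses are not known exactly. Their poses are not given: they have to be found in the camera images.
- magazine: Fixed grey two-lane stock magazine, 234 x 210 x 74 mm high. Origin on the bench; +x to its rear (roughly away from the robot), +y to its left lane. In its frame (mm): lane centre lines y = +51 and -51, lanes 96 wide, floor top z = 12. Rear to front: rear wall x 113 to 103, flap 103 to 38, white roof 38 to -25, pan -25 to -115. Walls z 70 beside flap and roof.
- flap_left (a joint): Angle (rad) of the left (+y) lane's yellow spring flap: 0 shut, level with the roof; grows as it is pushed down into the box, at most 1.4. Plate 90 wide, 4 thick; hinge along y at magazine x = 100, z = 72 mm; free edge 58 mm ahead of it (x = 42 when shut); swings down clear of the module. Springs shut when let go: 1.2 N at the edge to start it, 2 to 4 N to hold open at 0.5 to 1 rad.
- flap_right (a joint): The same for the right (-y) lane's flap.
- left_opening (a point): Centre of the left lane's roof opening, on top of its shut flap, at magazine (70, 51, 74) mm. Opening 65 (x) by 96 (y) mm, 62 mm deep to the floor. With the flap pushed down there is room for closed fingers here behind the module.
- right_opening (a point): The same for the right lane, at (70, -51, 74) mm.
- left_notch (a point): Middle of the notch in the white roof of the left lane, level with the roof's top, at magazine (6.5, 51, 74) mm. Roof 4 mm thick. Notch 60 mm wide across the lane, 63 mm long, right through the roof and open at both ends (to the flap opening and to the front), so that fingers reaching down behind the module can travel forward along it.
- right_notch (a point): The same for the right lane, at (6.5, -51, 74) mm.
- left_pan (a point): Middle of the floor of the left lane's pick-up pan, at magazine (-70, 51, 12) mm: roofless front end of the lane, 90 mm long (x = -25 to -115), 96 mm wide, same floor level as under the roof, side walls and divider up to z = 30, front lip up to z = 24 mm.
- right_pan (a point): The same for the right lane, at (-70, -51, 12) mm.
- blue_center (a point): Centre (half-way up) of the loose blue relay module: block 44 along the lane x 84 across x 33 mm high, 0.1 to 0.2 kg, dark base, steel screws on top. It stands in either lane on the floor under the notched roof, rear face at magazine x = 28 to 44 mm, axes within a few degrees of the magazine's. Too wide to lift out through the notch.
- orange_center (a point): Centre of the orange module, same size, in the other lane. To be left alone.
There are look-alikes about, which are no part of the job. What is shaped like the part that bears blue_center but turquoise is not meant. Of the things that look like the part that bears orange_center, the smaller one is meant.

How it is judged:
By the outcome, as a careful person would: the job done as asked, in the order asked, and still so for the second after the job is handed in, with the robot touching nothing.
It also fails if it takes over 40 s, if anything falls off the work surface, if the arm or the gripper's body presses on something with over 40 N, if the wrist force passes 120 N, or if a joint passes its speed limit or range.

## Robot

A 7-joint arm with a two-finger parallel gripper is mounted at the origin on the work surface. World frame = base frame: x ahead of the robot, y to its left, z up, the work surface at z = 0. Lengths are in m, angles in rad, forces in N, time in s.
With the tool pointing down it reaches from about 0.4 to 0.875 m from the base axis. Payload 4.4 kg.
Tool frame: the origin (TCP) lies at the very end of the fingers, on their centre line; the grasp point (between the pads) lies robot.hold_point_z behind it (robot.hold_point_z is the distance from the TCP to the grasp point, in m); z points along the fingers, y is the direction in which the jaws open and shut (so a half turn about z gives the same grasp; the last joint's range is limited). The gripper opens to 85 mm and grips with 20 to 120 N. Pads are 22 mm wide; open, the fingers measure 114 mm over their backs; the gripper's body (76 mm by 85 mm) begins 54 mm behind the grasp point. The pads swing forward as they close: fully open they stand 13 mm farther back than shut.
Start: joints at [1.198, 0.628, 0.038, 1.517, -0.027, 0.996, -0.02], TCP at [0.196, -0.62, 0.211] pointing down, gripper open.
Joint ranges: [-3.06, 3.06], [-0.37, 2.12], [-1.25, 1.32], [0.18, 2.47], [-1.1, 4.24], [0.23, 1.98], [-2.94, 2.94]. Speed limits (rad/s): [2.57, 2.57, 3.14, 3.14, 3.14, 3.14, 3.14].

## Interface

Orientations are given as a rotation vector (axis times angle).
In Python, from workcell import robot gives the robot as it stands.
- The arm moves only by the tool step_arm, never from a script. Its argument "motion" is text: rows parted by semicolons, each of 5 numbers parted by spaces: the shift along the tool's x, y, z in cm, then the turn about the tool's z in rad, then the finger opening in cm, from 0 to 8.54. In form: dx dy dz roll fingers; .... A call has 1 to 8 rows; each row shifts and turns the pose as measured when the row begins, along the tool's axes as they then stand; what a row does not reach is not made up. A row lasts 1/8 s, in which the tool goes at most 62.5 mm and 10.7 degrees, less where a joint would pass 70% of its speed; a pose out of reach is approached as far as the arm can. A call with a gripper value outside its range is refused whole. The fingers move at their own pace and stop on an object; "force" is the grip in N (left out, the last holds). Time passes only in rows, so rows that do not move let the fingers close. It gives the time, the measured TCP pose, the force and the opening at its end, in the units of the state.
- robot.state(): the state, without advancing time (a new reading comes with each control period).
- robot.capture(name): name is "side" or "top"; returns a dict with "image" (420x560x3 uint8, red, green, blue), "vertical_fov" (degrees; the focal length in pixels is half the picture's height over the tangent of half this angle, whatever the lens; pixels are square), "cx", "cy" (the principal point, pixels), "extrinsics" (4x4, takes a point from camera to world coordinates). Camera axes: x right, y down, z forward; pixel columns grow to the right and rows downward; lengths in m; the calibration is good to about 2 mm. A picture is of the moment at which its call begins. There is no depth.
- robot.finish_job(): hands the job in, once; it reports no verdict.
Trained networks look in the newest picture that a camera, given by its name, has taken for a name from the list of things; names that differ only in an ending like _2 or _b are one class to them, and where a whole thing is asked for, a point or a joint stands for the part that bears it (a point fixed in the world has none). Each returns a list of dicts, best first, with "confidence" (0 to 1); they miss things now and then, are a little off and sometimes report something else, mostly with a low value. They report only what shows in the picture. A call takes as long as a camera call. They do not tell look-alikes from the thing itself.
- robot.outline_of(label, camera): "mask" (420x560 bool, what is visible of it) and "uv" ([column, row] in pixels, amid what is visible of it).
- robot.landmark_of(label, camera): "uv" ([column, row] in pixels: a listed point, or the origin of a listed thing).
The state is a dict: "t": time; "joint_positions": joint angles; "dq": joint speeds; "joint_efforts": joint torques, N m; "position": TCP position; "eef_rot": TCP orientation; "wrist_force": force on the tool from outside, world axes, zero at the start; "wrist_torque": the same for the moment, N m; "width": opening from 0.0 (shut) to 1.0 (fully open).
Only numpy, scipy, OpenCV 4.12 (cv2) and the standard library are available. Lean on these libraries where they do the work, as an engineer would, in place of code of your own. Each camera call takes 0.05 s, during which the arm holds its last target.

## Working session

There is one attempt and no reset: what is moved stays moved. The work goes in short steps, Python scripts to look and compute and a tool call to move; the robot and the scene stay as the last step left them, time stands still between calls to the robot, and variables do not carry over. Pictures are saved under pics/ and viewed, and the job is handed in when it is done.

Besides the shell and the picture viewer there is one more tool, called after "Call:" as name(argument=value, ...), one argument or row to a line, values as JSON. step_arm: Moves the arm, as the interface text tells. Its arguments: {"type":"object","properties":{"motion":{"type":"string"},"force":{"type":"number"}},"required":["motion"]}

```bash
mkdir -p pics; ls; cat > h.py <<'E'
import numpy as np, cv2
from workcell import robot
def ray(c,uv):
    h=c["image"].shape[0]; f=h/2/np.tan(np.radians(c["vertical_fov"])/2)
    d=np.array([(uv[0]-c["cx"])/f,(uv[1]-c["cy"])/f,1.]); E=np.array(c["extrinsics"])
    return E[:3,3],E[:3,:3]@d/np.linalg.norm(d)
def proj(c,p):
    h=c["image"].shape[0]; f=h/2/np.tan(np.radians(c["vertical_fov"])/2)
    q=np.linalg.inv(c["extrinsics"])@np.append(p,1); return np.array([c["cx"]+f*q[0]/q[2],c["cy"]+f*q[1]/q[2]])
def tri(rs):
    A=np.zeros((3,3));b=np.zeros(3)
    for o,d in rs:
        P=np.eye(3)-np.outer(d,d);A+=P;b+=P@o
    x=np.linalg.solve(A,b); return x,[np.linalg.norm((np.eye(3)-np.outer(d,d))@(x-o)) for o,d in rs]
def save(c,n): cv2.imwrite("pics/"+n,c["image"][:,:,::-1])
E
python3 - <<'E'
from h import *
import pickle
C={}
for n in("side","top"):
    c=robot.capture(n);C[n]=c;save(c,n+"0.png");print(n,c["vertical_fov"],c["cx"],c["cy"],np.round(c["extrinsics"],3).tolist())
pickle.dump(C,open("c0.pkl","wb"))
print(robot.hold_point_z,robot.state())
names="magazine left_opening right_opening left_notch right_notch left_pan right_pan blue_center orange_center".split()
for n in names:
    L={k:robot.landmark_of(n,k) for k in C}
    for k in L: print(n,k,[(np.round(r["uv"],1).tolist(),round(r["confidence"],2)) for r in L[k][:4]])
    if all(L.values()): print("   ",tri([ray(C[k],L[k][0]["uv"]) for k in C]))
E
```

```text
pics
side 53.82145188329671 283.39935644851175 211.01538624862695 [[0.983, -0.083, 0.165, 0.419], [-0.183, -0.554, 0.812, -0.522], [0.024, -0.828, -0.56, 0.442], [0.0, 0.0, 0.0, 1.0]]
top 52.19362258025332 283.67476493828735 217.11651709608176 [[0.023, -0.99, 0.137, 0.417], [-0.999, -0.019, 0.033, 0.002], [-0.031, -0.138, -0.99, 0.824], [0.0, 0.0, 0.0, 1.0]]
0.0187 {'t': 0.1, 'joint_positions': array([ 1.19819169,  0.6292216 ,  0.03845756,  1.51829497, -0.02697357,
        0.99630984, -0.02001989]), 'dq': array([ 1.40070320e-03,  1.14445732e-05,  1.89480872e-03, -4.51723477e-04,
        4.48199567e-05, -2.01753274e-04,  5.61479697e-04]), 'joint_efforts': array([ 4.35614100e-03, -5.64535224e+01,  1.23062287e+00, -1.93974370e+01,
        1.12418452e-02,  5.39225599e-03,  1.68338755e-05]), 'position': array([ 0.19613777, -0.61906078,  0.20969346]), 'eef_rot': array([-3.10303671e+00, -4.79756232e-01,  4.82756990e-04]), 'wrist_force': array([-0.18474952, -0.55328466,  0.47729917]), 'wrist_torque': array([-0.05532288,  0.00919018, -0.04908558]), 'width': 1.0018475104555342}
magazine side [
[... 1334 characters left out ...]
[292.0, 214.0], 0.63)]
    (array([0.53345333, 0.0140711 , 0.01333052]), [np.float64(0.0015148775275082161), np.float64(0.0015148775275082708)])
blue_center side [([172.2, 240.0], 0.85), ([300.1, 190.8], 0.75), ([307.8, 221.9], 0.47)]
blue_center top [([225.6, 182.0], 0.67), ([275.5, 316.3], 0.57), ([256.8, 188.1], 0.51)]
    (array([0.46413947, 0.09363173, 0.03835163]), [np.float64(0.12932330865892003), np.float64(0.12932330865892003)])
orange_center side [([330.2, 224.3], 0.76), ([347.2, 301.8], 0.63)]
orange_center top [([374.3, 185.0], 0.97), ([279.7, 170.1], 0.72)]
    (array([ 0.56400434, -0.11973318,  0.13889268]), [np.float64(0.0026172390876203376), np.float64(0.002617239087620547)])
```

```bash
python3 - <<'E'
import cv2
a=cv2.imread("pics/top0.png");cv2.imwrite("pics/t0c.png",cv2.resize(a[90:290,150:400],None,fx=3,fy=3,interpolation=cv2.INTER_CUBIC))
E
```

```text
(no output)
```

View pics/side0.png

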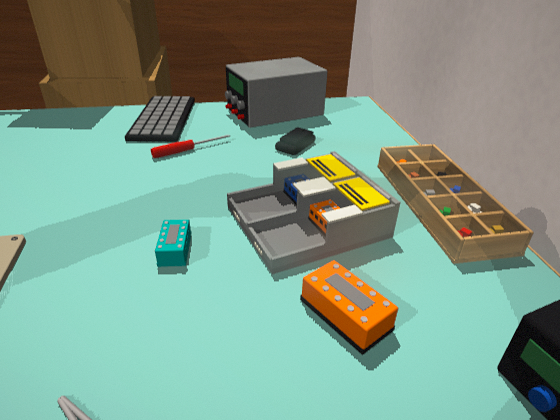

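View pics/top0.png

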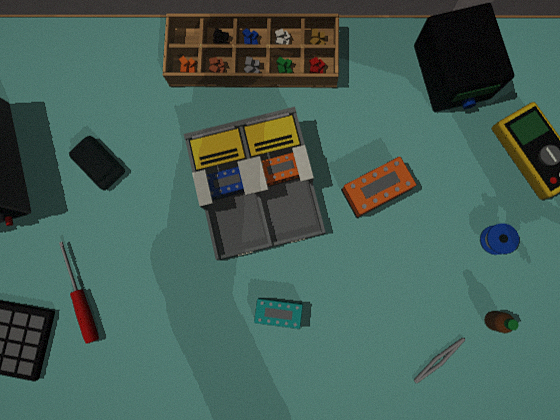

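View pics/t0c.png

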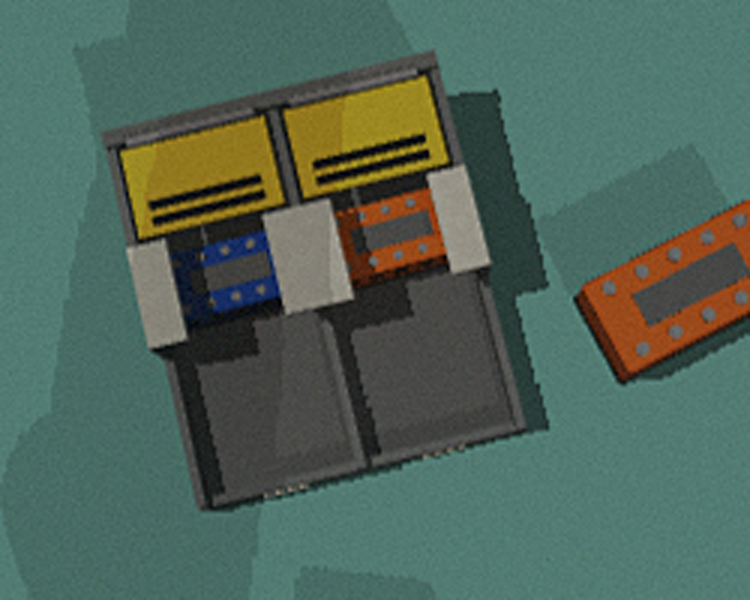

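The blue module is at (228,181) in the top view and (298,186) in the side view, in the left lane with screws visible through the notch. The turquoise block at (278,313) top / (173,240) side lies on the bench and is a look-alike. The large orange block at (380,186) top / (349,302) side is the orange look-alike. The crop confirms that the left lane's flap and notch are the ones I need. Next I'll fit the magazine's pose.

```bash
cat > fit.py <<'E'
from h import *
import pickle
from scipy.optimize import least_squares
C=pickle.load(open("c0.pkl","rb"))
M={"left_opening":(70,51,74),"right_opening":(70,-51,74),"left_notch":(6.5,51,74),"right_notch":(6.5,-51,74),"left_pan":(-70,51,12),"right_pan":(-70,-51,12),"magazine":(0,0,0)}
D={"magazine":[(307.3,224),(256.3,184.8)],"left_opening":[(328.7,167.8),(218.6,152.4)],"right_opening":[(361.3,191.3),(271.3,135.9)],"left_notch":[(300.5,173.4),(229.7,181.5)],"right_notch":[(326.4,197),(281.3,170.3)],"left_pan":[(260.2,210.7),(239.2,228.6)],"right_pan":[(284.8,240.1),(292,214)]}
def w(p,m):
    c,s=np.cos(p[2]),np.sin(p[2]);m=np.array(m)/1000
    return np.array([p[0]+c*m[0]-s*m[1],p[1]+s*m[0]+c*m[1],m[2]+p[3]])
def res(p,k=None):
    r=[]
    for n in M:
        for i,cn in enumerate(("side","top")): r+=list(proj(C[cn],w(p,M[n]))-D[n][i])
    return np.array(r)
s=least_squares(res,[.59,.08,-.25,0],loss="soft_l1")
if __name__=="__main__":
    print(s.x); print(np.round(res(s.x).reshape(-1,4),1))
    for n,(x0,y0,sx,sy) in {"top":(150,90,3,3),"side":(215,140,4,4)}.items():
        im=C[n]["image"][:,:,::-1][y0:y0+200 if n=="top" else y0+140,x0:x0+(250 if n=="top" else 200)]
        im=cv2.resize(im,None,fx=sx,fy=sx,interpolation=cv2.INTER_CUBIC)
        def P(m): return tuple(np.int32(np.round((proj(C[n],w(s.x,m))-(x0,y0)+.5)*sx)))
        L=[]
        for sg in(1,-1):
            for a,b,z in((38,103,74),(-25,38,74)): 
                L.append([(a,sg*3,z),(b,sg*3,z),(b,sg*99,z),(a,sg*99,z)])
            L.append([(-25,sg*21,74),(38,sg*21,74),(38,sg*81,74),(-25,sg*81,74)])
            L.append([(-115,sg*3,12),(-25,sg*3,12),(-25,sg*99,12),(-115,sg*99,12)])
        L.append([(113,105,0),(113,-105,0),(-121,-105,0),(-121,105,0)])
        for l in L: cv2.polylines(im,[np.array([P(m) for m in l],np.int32)],True,(0,0,255) if l[0][2]!=12 else (255,0,255),1)
        cv2.imwrite(f"pics/fit_{n}.png",im)
E
python3 fit.py
```

```text
[ 0.58748787  0.08232403  0.26729873 -0.0015199 ]
[[ 0.1 -1.2 -0.5 -2.4]
 [-1.9  0.9  1.1  0.5]
 [-1.1 -0.4 -3.9  1.6]
 [ 1.4  3.2 -0.5 -1. ]
 [ 1.3 -0.6  0.8 -0.6]
 [ 0.8  1.  -0.4  1. ]
 [-0.1 -3.   1.6  3.2]]
```

View pics/fit_top.png

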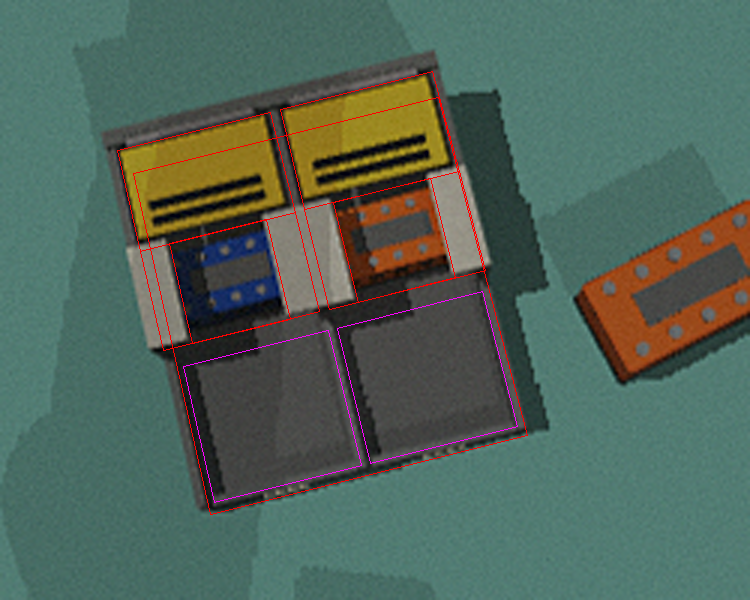

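View pics/fit_side.png

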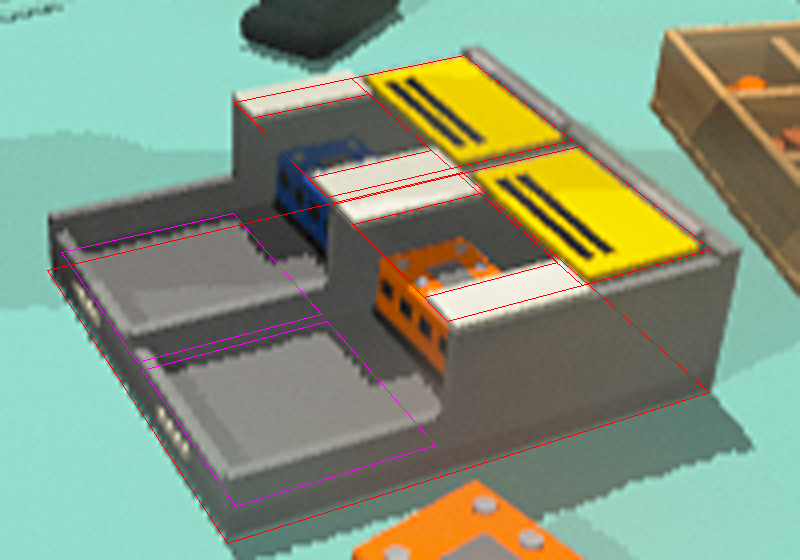

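```bash
cat > go.py <<'E'
from fit import *
from scipy.spatial.transform import Rotation as R
import sys
def tgt(m):
    """m: magazine mm target for tip"""
    st=robot.state();T=R.from_rotvec(st["eef_rot"]).as_matrix()
    d=T.T@(w(s.x,m)-st["position"])
    c,sn=np.cos(s.x[2]),np.sin(s.x[2]); mm=np.array([[c,sn],[-sn,c]])@(st["position"][:2]-s.x[:2])
    xm=T[:,0]; print("t",round(st["t"],2),"shift cm",np.round(d*100,2),"roll",round(np.arctan2(xm[1],xm[0])-s.x[2],3),"tilt",np.round(T[:,2],3),"mag mm",np.round(mm*1000,1),"z",round(st["position"][2]*1000,1),"F",np.round(st["wrist_force"],1),"w",round(st["width"],2))
if len(sys.argv)>3: tgt([float(a) for a in sys.argv[1:4]])
E
python3 go.py 60 51 130; python3 - <<'E'
from fit import *
x,e=tri([ray(C["side"],(300.1,190.8)),ray(C["top"],(225.6,182))]);print(x,e)
c,sn=np.cos(s.x[2]),np.sin(s.x[2]);print(np.array([[c,sn],[-sn,c]])@(x[:2]-s.x[:2])*1000)
E
```

```text
t 1.0 shift cm [ 64.68 -59.97   8.21] roll 0.039 tilt [ 0. -0. -1.] mag mm [-562.7 -573.7] z 210.5 F [-0.1 -0.7  0.5] w 1.0
[0.58876804 0.14163091 0.02878475] [np.float64(0.003082132310557244), np.float64(0.0030821323105574253)]
[16.89925483 56.86263879]
```

Call:
step_arm(
  motion="4 -3.7 0 0.04 0;4 -3.7 0 0 0;4 -3.7 0 0 0;4 -3.7 0 0 0;4 -3.7 0 0 0;4 -3.7 0 0 0;4 -3.7 0 0 0;4 -3.7 0 0 0",
  force=40,
)

```text
t: 2.0
position: [0.4313, -0.2446, 0.2101]
eef_rot: [3.109, 0.399, 0.004]
wrist_force: [0.4, -0.6, -0.2]
width: 0.006
```

```bash
python3 go.py 60 51 130
```

```text
t 2.0 shift cm [ 29.29 -32.91   7.97] roll -0.012 tilt [ 0.003 -0.007 -1.   ] mag mm [-236.9 -274. ] z 210.1 F [ 0.4 -0.6 -0.2] w 0.01
```

Call:
step_arm(
  motion="4 -4.5 0 -0.01 0;4 -4.5 0 0 0;4 -4.5 0 0 0;4 -4.5 0 0 0;4 -4.5 0 0 0;4 -4.5 0 0 0;3.2 -3.6 0 0 0;0 0 0 0 0",
)

```text
t: 3.0
position: [0.6221, 0.1403, 0.2099]
eef_rot: [3.106, 0.426, 0.015]
wrist_force: [-0.1, 0.0, -0.3]
width: 0.001
```

```bash
python3 go.py 60 53 130
```

```text
t 3.0 shift cm [ 1.06 -0.67  8.15] roll 0.005 tilt [ 0.011 -0.005 -1.   ] mag mm [48.7 46.8] z 209.9 F [-0.1  0.  -0.3] w 0.0
```

Call:
step_arm(
  motion="1.1 -0.6 4 0 0;0 0 4.2 0 0;0 0 1 0 0;0 0 0 0 0",
)

```text
t: 3.5
position: [0.6335, 0.1457, 0.1178]
eef_rot: [3.105, 0.422, 0.02]
wrist_force: [0.5, -0.7, 0.1]
width: -0.0
```

```bash
python3 go.py 60 53 78; python3 - <<'E'
from fit import *
for n in("side","top"):
    c=robot.capture(n);x0,y0=(215,60) if n=="side" else (150,60)
    cv2.imwrite(f"pics/a_{n}.png",cv2.resize(c["image"][y0:y0+200,x0:x0+250,::-1],None,fx=3,fy=3,interpolation=cv2.INTER_CUBIC))
E
```

```text
t 3.5 shift cm [-0.16 -0.44  4.13] roll 0.003 tilt [ 0.014 -0.007 -1.   ] mag mm [61.1 49. ] z 117.8 F [ 0.5 -0.7  0.1] w -0.0
```

View pics/a_side.png

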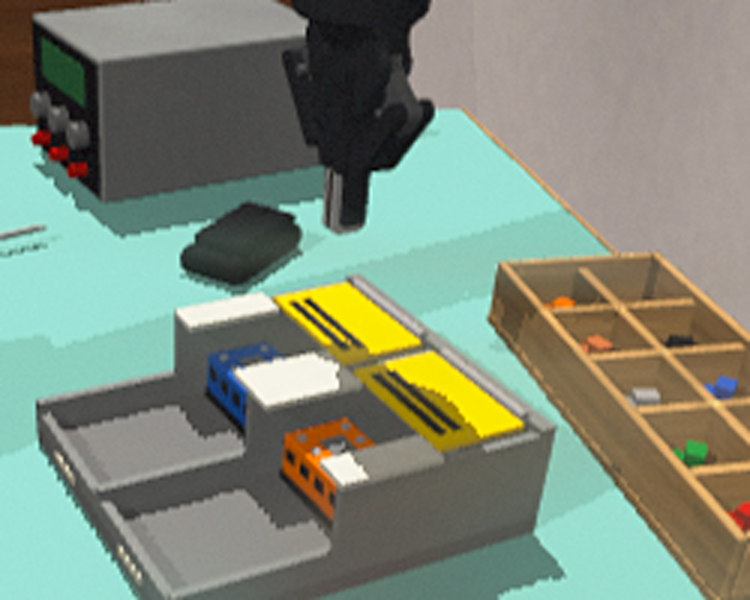

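View pics/a_top.png

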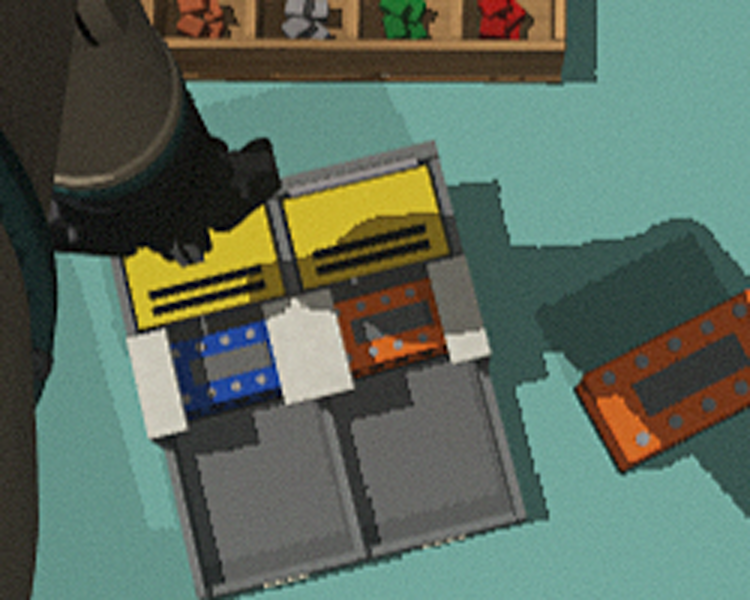

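Call:
step_arm(
  motion="-0.1 -0.4 2 0 0;0 0 1.5 0 0;0 0 1 0 0;0 0 1 0 0;0 0 1 0 0;0 0 0 0 0",
)

```text
t: 4.35
position: [0.638, 0.1488, 0.057]
eef_rot: [3.106, 0.42, 0.039]
wrist_force: [0.1, -0.1, -0.3]
width: -0.001
```

```bash
python3 go.py 60 53 24
```

```text
t 4.35 shift cm [-0.72 -0.26  3.44] roll 0.001 tilt [ 0.026 -0.004 -1.   ] mag mm [66.3 50.8] z 57.0 F [ 0.1 -0.1 -0.3] w -0.0
```

```bash
python3 - <<'E'
from fit import *
for n in("side","top"):
    c=robot.capture(n);x0,y0=(215,60) if n=="side" else (150,60)
    cv2.imwrite(f"pics/b_{n}.png",cv2.resize(c["image"][y0:y0+200,x0:x0+250,::-1],None,fx=3,fy=3,interpolation=cv2.INTER_CUBIC))
print(robot.state()["wrist_force"])
E
```

```text
[ 0.142242   -0.24201058 -0.0630138 ]
```

View pics/b_side.png

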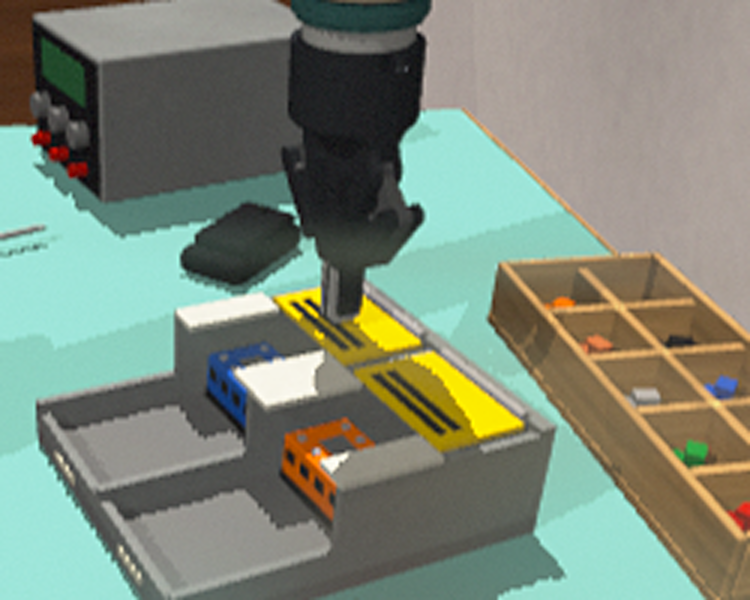

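View pics/b_top.png

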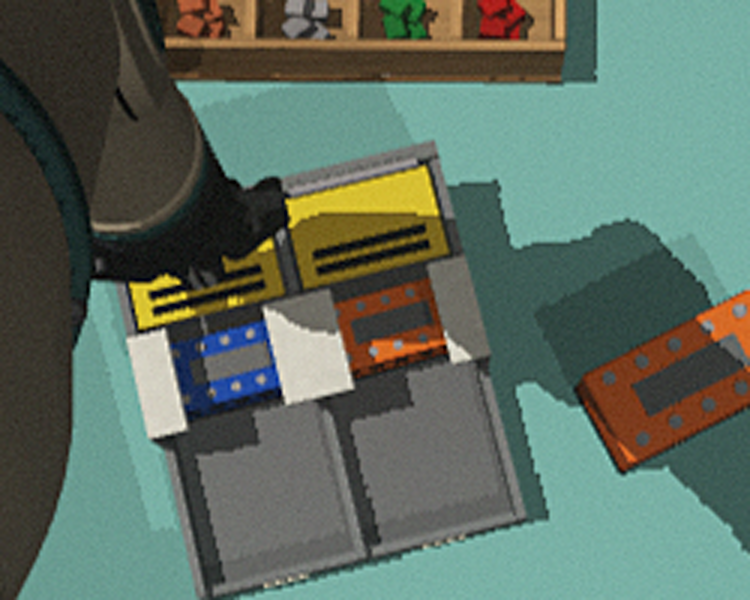

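```bash
python3 - <<'E'
from fit import *
st=robot.state();p=st["position"]
for n in("side","top"):
    print(n,proj(C[n],p),"opening",proj(C[n],w(s.x,(70,51,74))), "tip+17", proj(C[n],p+[0,0,.017]), "tip+13",proj(C[n],p+[0,0,.013]))
E
```

```text
side [326.91798538 173.62860659] opening [328.83017319 166.59280172] tip+17 [327.66250292 165.76813219] tip+13 [327.48570529 167.63472784]
top [219.95718487 153.73028228] opening [218.05654684 149.96293939] tip+17 [218.29057822 151.06757139] tip+13 [218.6891825 151.7044151]
```

```bash
python3 - <<'E'
from fit import *
for dz in(0,.01,.015,.02): print(dz,proj(C["side"],np.array([.6335,.1457,.1178+dz])))
from workcell import robot
print([a for a in dir(robot) if a[0]!="_"])
E
```

```text
0 [327.36460349 146.02293736]
0.01 [327.8251263  140.99066471]
0.015 [328.05796483 138.44636735]
0.02 [328.29254718 135.88301475]
['PlanningError', 'capture', 'finish_job', 'hold_point_z', 'landmark_of', 'outline_of', 'state']
```

The picture shows the closed fingertips at about (329,166) in the side view, just at flap height. The reported TCP would project to (327,174), so the real tips stand roughly 15-17 mm above the reported TCP. There is no contact force yet, which agrees. I'll back the x drift out and go lower in small steps, watching the force.

Call:
step_arm(
  motion="-0.7 -0.2 0 0 0;-0.1 0 0.7 0 0;-0.1 0 0.7 0 0;0 0 0 0 0",
)

```text
t: 4.95
position: [0.6309, 0.1493, 0.0447]
eef_rot: [3.106, 0.42, 0.048]
wrist_force: [-0.8, 0.3, 2.0]
width: -0.001
```

```bash
python3 go.py 60 53 24; python3 - <<'E'
from fit import *
for n in("side",):
    c=robot.capture(n);x0,y0=(250,90)
    cv2.imwrite(f"pics/c_{n}.png",cv2.resize(c["image"][y0:y0+120,x0:x0+150,::-1],None,fx=5,fy=5,interpolation=cv2.INTER_CUBIC))
E
```

```text
t 4.95 shift cm [-0.02 -0.01  2.22] roll 0.002 tilt [ 0.031 -0.002 -1.   ] mag mm [59.6 53.1] z 44.7 F [-0.8  0.3  2. ] w -0.0
```

View pics/c_side.png

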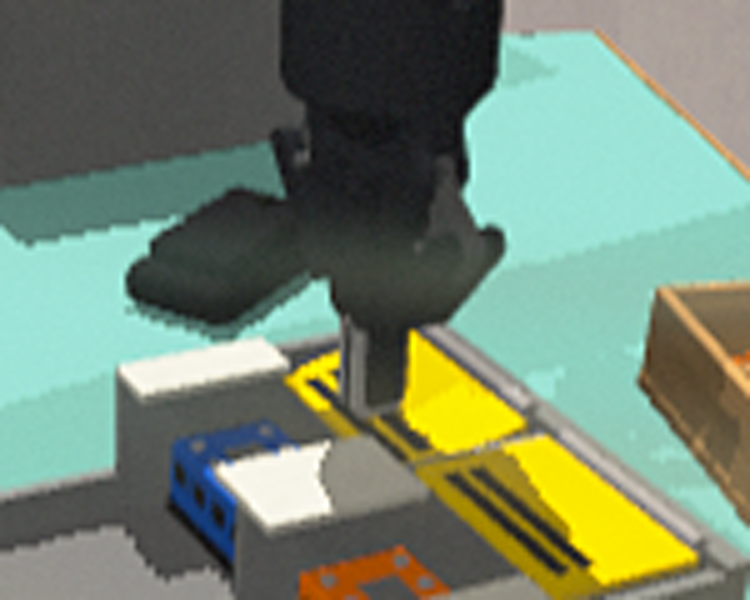

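Call:
step_arm(
  motion="-0.1 0 0.8 0 0;-0.1 0 0.8 0 0;-0.1 0 0.6 0 0;0 0 0 0 0",
)

```text
t: 5.5
position: [0.6292, 0.1484, 0.0217]
eef_rot: [3.107, 0.42, 0.05]
wrist_force: [-0.9, 0.2, 3.0]
width: -0.001
```

```bash
python3 go.py 60 53 16; python3 - <<'E'
from fit import *
for n in("side","top"):
    c=robot.capture(n);x0,y0=(250,90) if n=="side" else (160,90)
    cv2.imwrite(f"pics/d_{n}.png",cv2.resize(c["image"][y0:y0+120,x0:x0+150,::-1],None,fx=5,fy=5,interpolation=cv2.INTER_CUBIC))
E
```

```text
t 5.5 shift cm [ 0.21 -0.04  0.73] roll 0.002 tilt [ 0.032 -0.002 -0.999] mag mm [57.6 52.7] z 21.7 F [-0.9  0.2  3. ] w -0.0
```

View pics/d_side.png

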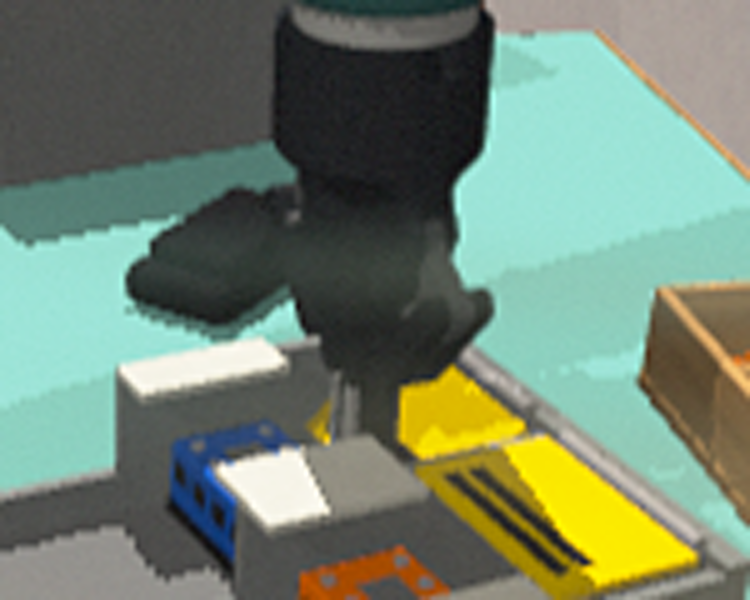

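View pics/d_top.png

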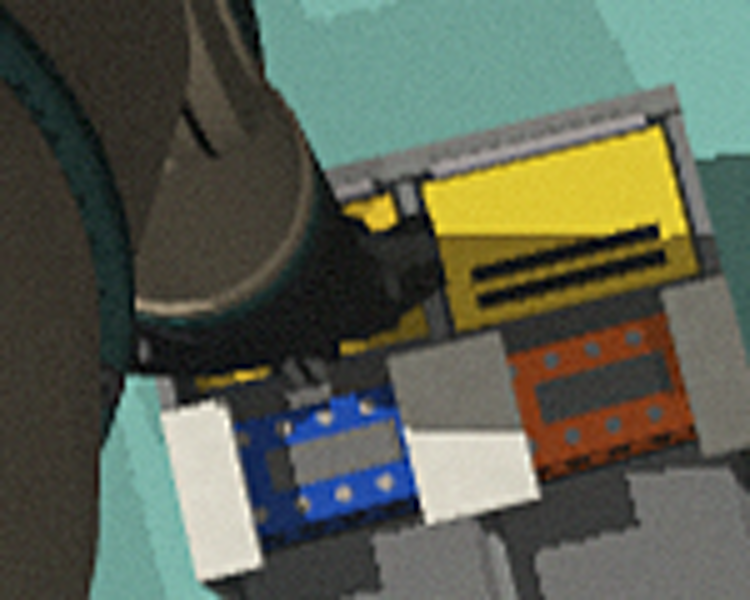

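Call:
step_arm(
  motion="0.1 0 0.6 0 0;-0.05 0 0.4 0 0;0 0 0 0 0",
)

```text
t: 5.98
position: [0.6298, 0.1484, 0.0116]
eef_rot: [3.106, 0.42, 0.049]
wrist_force: [-2.6, -0.3, 3.9]
width: -0.003
```

```bash
python3 go.py 52 53 13; python3 - <<'E'
from fit import *
for n in("side","top"):
    c=robot.capture(n);x0,y0=(250,90) if n=="side" else (160,90)
    cv2.imwrite(f"pics/e_{n}.png",cv2.resize(c["image"][y0:y0+120,x0:x0+150,::-1],None,fx=5,fy=5,interpolation=cv2.INTER_CUBIC))
E
```

```text
t 5.97 shift cm [-0.62 -0.05 -0.01] roll 0.002 tilt [ 0.032 -0.002 -0.999] mag mm [58.2 52.5] z 11.6 F [-2.6 -0.3  3.9] w -0.0
```

View pics/e_side.png

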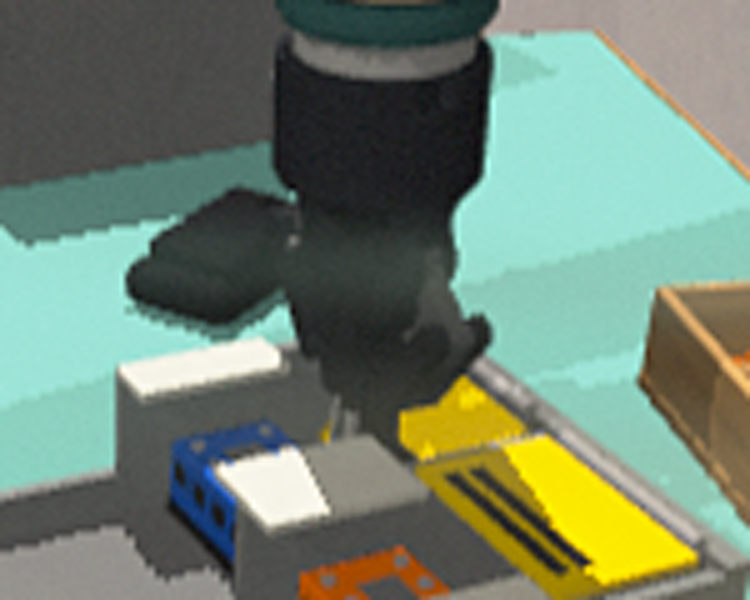

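View pics/e_top.png

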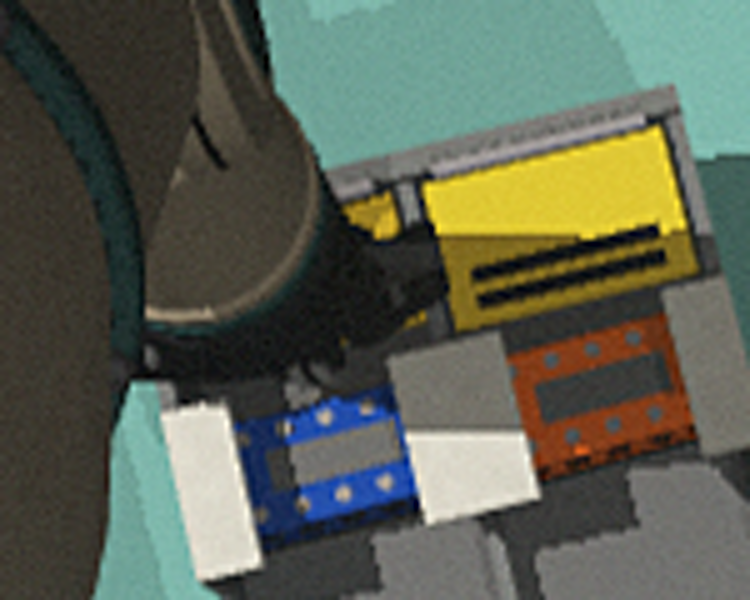

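Call:
step_arm(
  motion="-0.7 0 0 0 0;-0.7 0 0 0 0;-0.7 0 0 0 0;-0.7 0 0 0 0",
)

```text
t: 6.58
position: [0.6023, 0.1408, 0.0111]
eef_rot: [3.107, 0.42, 0.054]
wrist_force: [1.7, 0.8, 1.3]
width: -0.005
```

```bash
python3 go.py -40 53 13; python3 - <<'E'
from fit import *
for n in("side","top"):
    c=robot.capture(n);x0,y0=(240,90) if n=="side" else (160,110)
    cv2.imwrite(f"pics/f_{n}.png",cv2.resize(c["image"][y0:y0+120,x0:x0+150,::-1],None,fx=5,fy=5,interpolation=cv2.INTER_CUBIC))
E
```

```text
t 6.58 shift cm [-6.97 -0.06 -0.27] roll 0.002 tilt [ 0.035 -0.001 -0.999] mag mm [29.8 52.5] z 11.1 F [1.7 0.8 1.3] w -0.01
```

View pics/f_side.png

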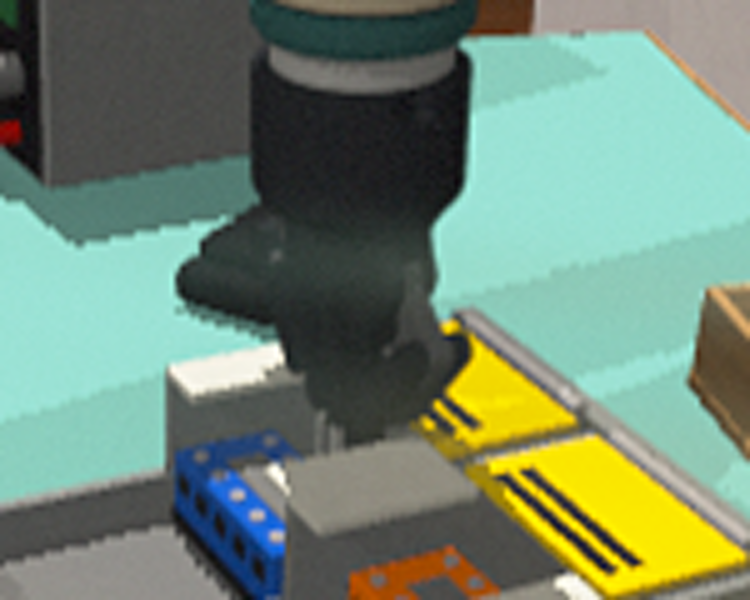

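View pics/f_top.png

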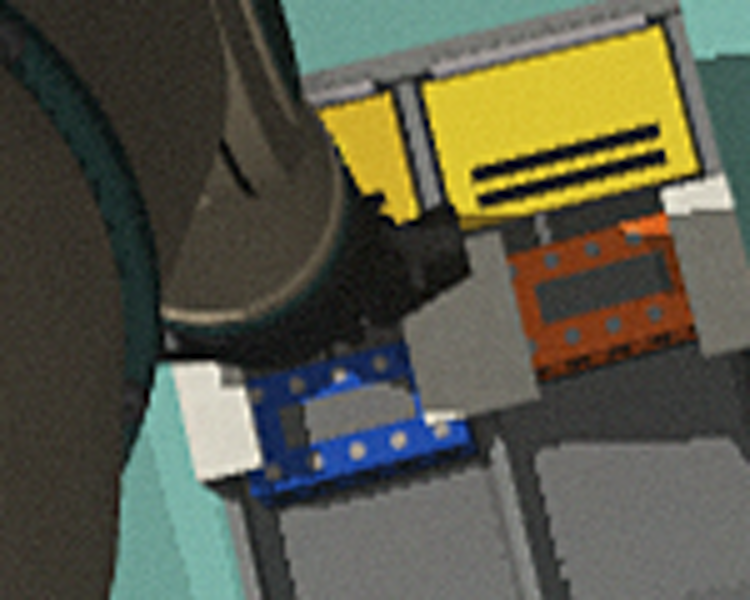

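The module is sliding forward straight in its lane, with its front edge at about (360,480) in the top crop. The flap is closing behind the fingers. I'll continue.

Call:
step_arm(
  motion="-0.8 0 0 0 0;-0.8 0 0 0 0;-0.8 0 0 0 0;-0.8 0 0 0 0;-0.8 0 0 0 0;-0.8 0 0 0 0",
)

```text
t: 7.42
position: [0.5534, 0.1273, 0.0095]
eef_rot: [3.107, 0.42, 0.054]
wrist_force: [0.9, 0.7, 0.9]
width: -0.002
```

```bash
python3 go.py -40 53 13; python3 - <<'E'
from fit import *
for n in("side","top"):
    c=robot.capture(n);x0,y0=(220,90) if n=="side" else (160,130)
    cv2.imwrite(f"pics/g_{n}.png",cv2.resize(c["image"][y0:y0+150,x0:x0+180,::-1],None,fx=4,fy=4,interpolation=cv2.INTER_CUBIC))
E
```

```text
t 7.42 shift cm [-1.89 -0.06 -0.26] roll 0.002 tilt [ 0.035 -0.001 -0.999] mag mm [-21.   52.4] z 9.5 F [0.9 0.7 0.9] w -0.0
```

View pics/g_side.png

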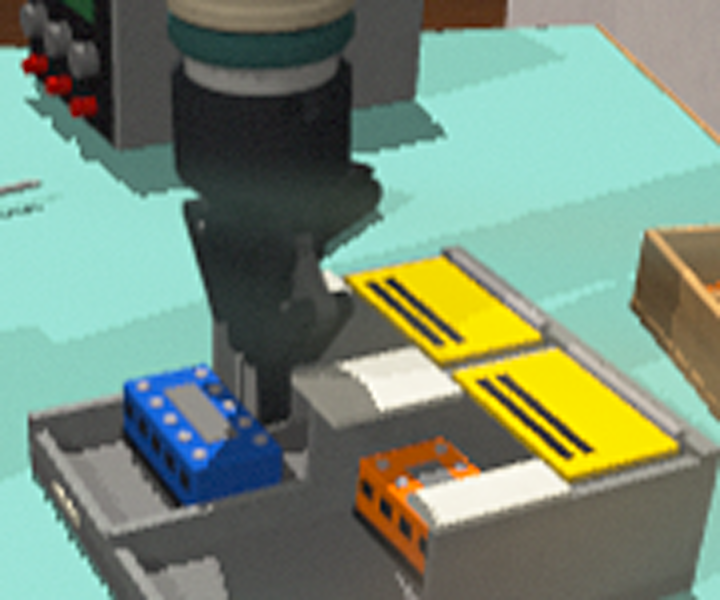

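View pics/g_top.png

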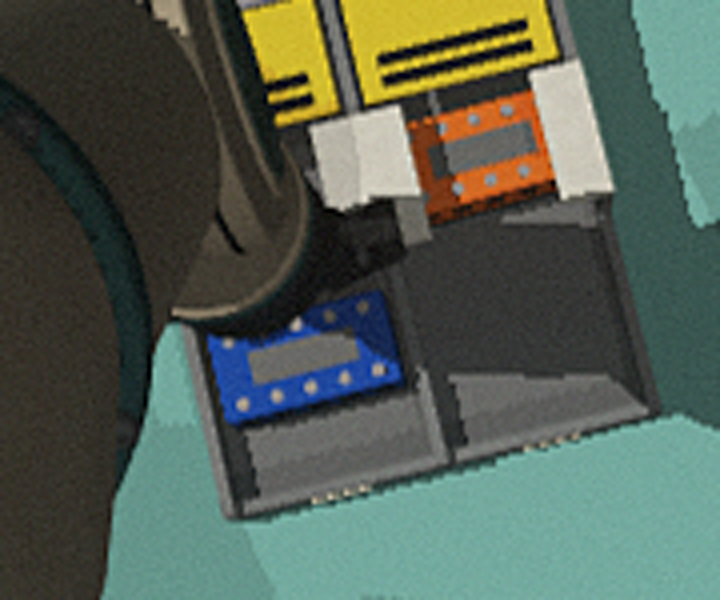

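Call:
step_arm(
  motion="-0.8 0 0 0 0;-0.8 0 0 0 0;0 0 0 0 0;0.6 0 0 0 0;0 0 -2 0 0;0 0 -3 0 0;0 0 -4 0 0;0 0 -5 0 0",
)

```text
t: 8.52
position: [0.5358, 0.1241, 0.1483]
eef_rot: [3.105, 0.42, 0.035]
wrist_force: [1.2, 0.5, -0.4]
width: 0.001
```

Call:
step_arm(
  motion="0 0 -5 0 0;0 5 -2 0 0;0 6 0 0 0;0 6 0 0 0;0 6 0 0 0;0 6 0 0 0;0 6 0 0 0;0 0 0 0 0",
)

```text
t: 9.52
position: [0.6371, -0.2209, 0.23]
eef_rot: [3.104, 0.429, 0.055]
wrist_force: [-0.6, 0.3, -0.6]
width: 0.001
```

```bash
python3 go.py -40 53 13; python3 - <<'E'
from fit import *
cs={}
for n in("side","top"):
    c=robot.capture(n);cs[n]=c;x0,y0=(205,140) if n=="side" else (160,90)
    cv2.imwrite(f"pics/i_{n}.png",cv2.resize(c["image"][y0:y0+180,x0:x0+220,::-1],None,fx=3.3,fy=3.3,interpolation=cv2.INTER_CUBIC))
    print(n,[(np.round(r["uv"],1).tolist(),round(r["confidence"],2)) for r in robot.landmark_of("blue_center",n)])
E
```

```text
t 9.53 shift cm [ -1.23 -36.14  21.37] roll 0.008 tilt [ 0.036 -0.003 -0.999] mag mm [ -32.2 -305.6] z 230.0 F [-0.6  0.3 -0.6] w 0.0
side [([171.6, 242.1], 0.91), ([261.0, 202.9], 0.89), ([359.3, 190.5], 0.61)]
top [([280.2, 317.3], 0.89), ([238.0, 226.0], 0.87)]
```

View pics/i_side.png

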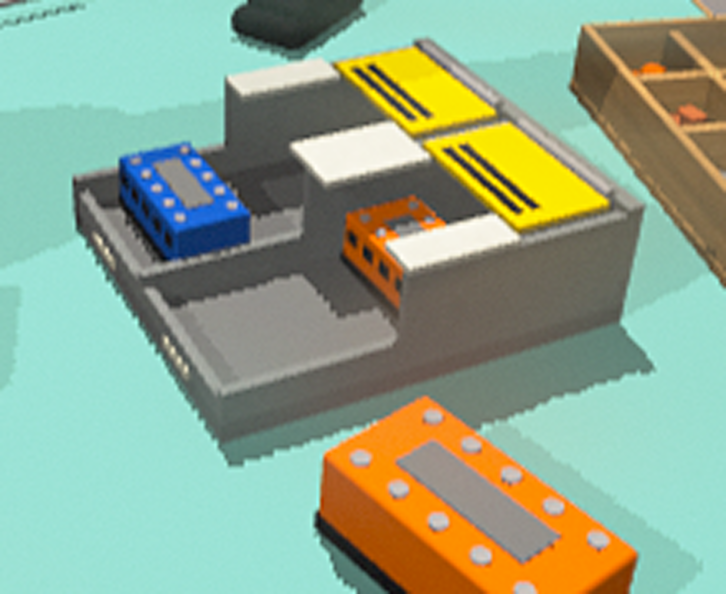

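View pics/i_top.png

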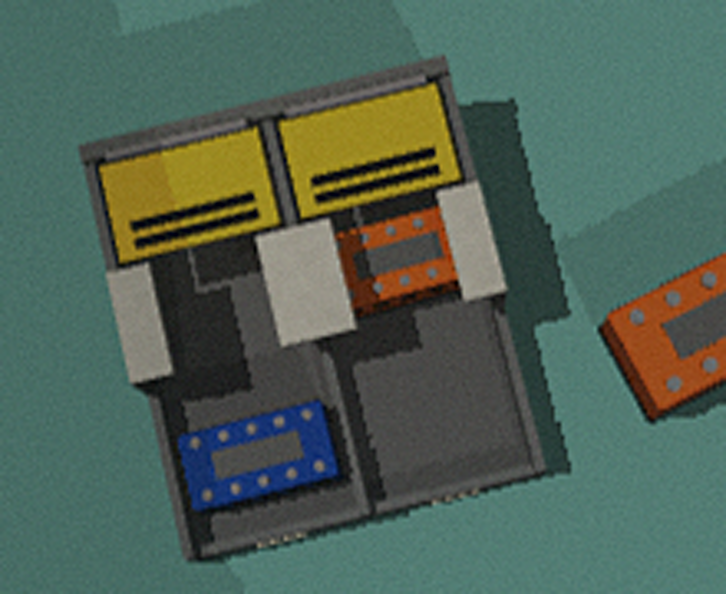

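The blue module lies flat in the left pan, centred at (238,226) top and (261,203) side. Both flaps are shut and the orange module has not moved.

```bash
python3 - <<'E'
from fit import *
x,e=tri([ray(C["side"],(261,202.9)),ray(C["top"],(238,226))])
c,sn=np.cos(s.x[2]),np.sin(s.x[2]);print(np.array([[c,sn],[-sn,c]])@(x[:2]-s.x[:2])*1000,x[2],e)
print(np.abs(robot.state()["dq"]).max()); print(robot.finish_job())
E
```

```text
[-68.80844157  52.73325922] 0.02533816051198907 [np.float64(0.0012808269673325401), np.float64(0.0012808269673325835)]
0.014659222650141766
the job is handed in; nothing more can be done
None
```

The blue module is lying flat in the left lane's pick-up pan, and I've handed the job in at about 10 s of the 40 s allowed. I pushed the left flap down with closed fingers and slid the module forward along the notch into the pan. Then I lifted the fingers out and moved the arm clear.

- **Module position:** from two views its centre is at about magazine (-69, 53) mm. The pan's middle is (-70, 51).
- **Module height:** I measured 25 mm. The text implies 28.5 mm. The gap is about the size of my measuring error, and the module looks flat in both views.
- **Flaps and orange module:** both flaps are shut in the last pictures, and the orange module and its flap look unmoved.
- **Forces:** the highest wrist force I read was about 5 N, at the ends of moves.
- **Disagreement:** in the pictures the closed fingertips stood about 17 mm above the reported TCP. I set the depth from the pictures and the contact force with the flap instead.
- **Tool tilt:** the tool also drifted to a tilt of about 2° on the way down. It caused no trouble.

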